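# Align a core shaft's flat with its setscrew and tighten it

### The job

One of the two small shaft stands on the bench still has its hex key in the setscrew. On that stand, turn the upright D-shaped shaft until its flat squarely faces the setscrew (as on the finished stand that has no key) and let go of it, then tighten the setscrew by pressing the free end of the hex key down until its long arm lies level against its stop. Leave the flat facing the screw.

Things in the scene. Friction and masses are not known exactly. Their poses are not given: they have to be found in the camera images.
- stand: Fixed stand to work on (with the key): grey base 130x80x12 mm, round hub 60 mm wide, top at 55 mm, with a boss 26 mm wide, top at 48 mm, sticking out to the stand's -x (roughly at the robot). Origin: on the bench under the shaft axis, z up. Setscrew in the boss's end face: 60 mm to -x of the shaft axis, 34 mm above the bench, its axis along x. The like stand without a key is finished and fixed.
- shaft_grip (a point): Point on the axis of the upright steel D-shaft, 95 mm above the bench. Shaft: round, 42 mm diameter, one flat along it 11 mm from the axis, so 32 mm thick across the flat; bare from the hub's top (55 mm) to its end at 115 mm. The point turns with the shaft: its -x points squarely out of the flat, z up. Can be pinched across the flat from above.
- shaft (a joint): Angle of the shaft in its stand, rad: 0 when the flat squarely faces the setscrew, growing counter-clockwise seen from above. It starts between 0.55 and 1.25, turns with light friction (about 0.05 N m) and stays where it is left.
- key_end (a point): Point in the black hex key's long arm, 70 mm from the setscrew's axis; the arm is a bar 8 mm thick and ends 80 mm from that axis. The short leg is in the setscrew; the long arm swings in an upright plane, 74.5 mm from the shaft axis to the stand's -x, and leans to the stand's -y side.
- hex_key (a joint): Angle of the hex key about the setscrew's axis, rad: 0 = long arm upright; grows (tightening, clockwise facing the screw) as the arm goes down on the stand's -y side, to a firm stop at 1.57, level, 34 mm above the bench. Starts between 0.55 and 0.95, needs about 2 N at its end, stays where it is left.

How it is judged:
By the outcome, as a careful person would: the job done as asked, in the order asked, and still so for the second after the job is handed in, with the robot touching nothing.
It also fails if it takes over 38 s, if anything falls off the work surface, if the arm or the gripper's body presses on something with over 40 N, if the wrist force passes 120 N, or if a joint passes its speed limit or range.

### The arm

A 6-joint arm with a two-finger parallel gripper is mounted at the origin on a cart in front of the work surface, level with it; the furniture and walls round the work are solid. World frame = base frame: x ahead of the robot, y to its left, z up, the work surface at z = 0. Lengths are in m, angles in rad, forces in N, time in s.
With the tool pointing down it reaches from about 0.35 to 0.775 m from the base axis. Payload 5.5 kg.
Tool frame: the origin (TCP) lies on the centre line of the jaws, within the pads' length; the fingertips stand 11 mm ahead of it and the grasp point (between the pads) lies 8 mm behind it (env.tip_reach is the distance from the TCP to the fingertips, in m); z points along the fingers, x is the direction in which the jaws open and shut, and the axes are right-handed (so a half turn about z gives the same grasp; the last joint's range is limited). The gripper opens to 85 mm and grips with 20 to 120 N. Pads are 22 mm wide; open, the fingers measure 114 mm over their backs; the gripper's body (76 mm by 85 mm) begins 54 mm behind the grasp point. The pads swing forward as they close: fully open they stand 13 mm farther back than shut.
Start: joints at [-1.29, 0.313, 0.046, 1.304, 0, 1.431], TCP at [0.235, -0.525, 0.242] pointing down, gripper open.
Joint ranges: [-2.76, 2.76], [-0.86, 1.69], [-1.03, 1.26], [-2.2, 2.34], [-1.47, 1.5], [-3.14, 3.14]. Speed limits (rad/s): [2.57, 2.57, 3.14, 3.14, 3.14, 3.14].

### API

Orientations are given as a unit quaternion [w, x, y, z].
In Python, from workcell import env gives the robot as it stands.
- The arm moves only by the tool carry_out, never from a script. Its argument "moves" is one flat list of numbers, 7 for each row, row after row: the gripper command: -1 is shut, 1 is fully open, values between are in proportion, then the shift along the tool's x, y, z in m, then the turn, a rotation vector about the tool's x, y, z in degrees. A call has exactly 5 rows; each row shifts and turns the pose as measured when the row begins, along the tool's axes as they then stand; what a row does not reach is not made up. A row lasts 1/8 s, in which the tool goes at most 62.5 mm and 10.7 degrees, less where a joint would pass 70% of its speed; a pose out of reach is approached as far as the arm can. A call is refused whole if a number of a shift passes 0.0625 or a number of a turn 10.7, either way. A call with a gripper value outside its range is refused whole. The fingers move at their own pace and stop on an object; "squeeze" is the grip in N (left out, the last holds). Time passes only in rows, so rows that do not move let the fingers close, or fill a call up. It gives the time, the measured TCP pose, the force and the opening at its end, in the units of the state.
- env.get_state(): the state, without advancing time (a new reading comes with each control period).
- env.read_camera(name): name is "side" or "top"; returns the picture (420x560x3 uint8, red, green, blue); there is no depth.
- env.calibration(name): a dict with "camera_matrix" (3x3 intrinsics, pixels), "rvec" (rotation vector, rad) and "tvec" (3), from world to camera coordinates, as OpenCV has them. Camera axes: x right, y down, z forward; pixel columns grow to the right and rows downward; lengths in m; the calibration is good to about 2 mm. A picture is of the moment at which its call begins. calibration takes no time and is no camera call.
- env.hand_in(): hands the job in, once; it reports no verdict.
The state is a dict: "clock": time; "joint_pos": joint angles; "qvel": joint speeds; "tau": joint torques, N m; "tcp_pos": TCP position; "orientation": TCP orientation; "wrist_force": force on the tool from outside, world axes, zero at the start; "ft_torque": the same for the moment, N m; "finger_gap": finger opening in m.
Only numpy, scipy, OpenCV 4.12 (cv2) and the standard library are available. Lean on these libraries where they do the work, as an engineer would, in place of code of your own. Each camera call takes 0.05 s, during which the arm holds its last target. There are 200 camera calls.

## Working session

There is one attempt and no reset: what is moved stays moved. The work goes in short steps, Python scripts to look and compute and a tool call to move; the robot and the scene stay as the last step left them, time stands still between calls to the robot, and variables do not carry over. Pictures are saved under pics/ and viewed, about 8 in all and at most 12, crops included, and the job is handed in when it is done.

Besides the shell and the picture viewer there is one more tool, called after ">>>" by a JSON object that holds its "op" and its "data", one argument or row to a line. carry_out: Moves the arm, as the interface text tells. Its arguments: {"type":"object","properties":{"moves":{"type":"array"},"squeeze":{"type":"number"}},"required":["moves"]}

```bash
ls; mkdir -p pics; python3 - <<'E'
from workcell import env
import cv2
for n in("top","side"):
    cv2.imwrite(f"pics/{n}0.png",env.read_camera(n)[:,:,::-1])
    c=env.calibration(n);print(n,c)
print(env.get_state())
E
```

```text
pics
top {'camera_matrix': array([[515.62596319,   0.        , 281.29837327],
       [  0.        , 515.62596319, 215.10066508],
       [  0.        ,   0.        ,   1.        ]]), 'rvec': array([ 2.14971828, -2.10138454,  0.2040067 ]), 'tvec': array([-0.03832031,  0.53167456,  0.83537629])}
side {'camera_matrix': array([[382.02871646,   0.        , 284.86913111],
       [  0.        , 382.02871646, 211.53592667],
       [  0.        ,   0.        ,   1.        ]]), 'rvec': array([-0.01705528, -2.84991084,  1.28038509]), 'tvec': array([0.51764348, 0.0572756 , 0.88894787])}
{'clock': 0.1, 'joint_pos': array([-1.28962502e+00,  3.13988569e-01,  4.51015578e-02,  1.30361158e+00,
        2.53907324e-05,  1.43121043e+00]), 'qvel': array([ 9.49486583e-04,  1.33947062e-05,  2.23977784e-03, -9.14510017e-04,
        3.90141888e-04, -8.21814456e-04]), 'tau': array([ 3.30926072e-03, -4.81728423e+01,  2.99242866e+01,  1.28459092e-02,
       -6.31689431e-05, -1.13777139e-05]), 'tcp_pos': array([ 0.23474287, -0.52442276,  0.2414657 ]), 'orientation': array([-5.67351885e-04,  8.39181353e-01, -5.43851020e-01, -6.34583538e-04]), 'wrist_force': array([-0.85024202, -1.18079106,  0.12813642]), 'ft_torque': array([-0.00077169,  0.01497256, -0.00420502]), 'finger_gap': 0.08536519339419117}
```

View pics/top0.png

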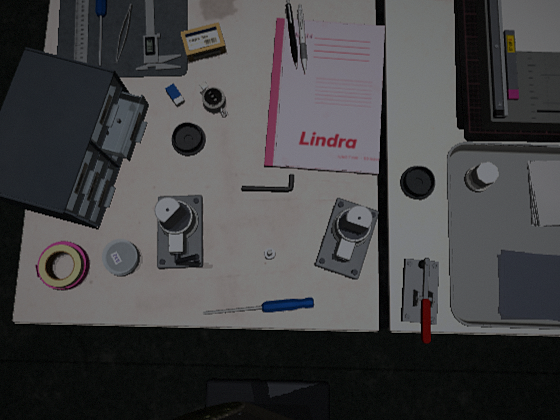

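View pics/side0.png

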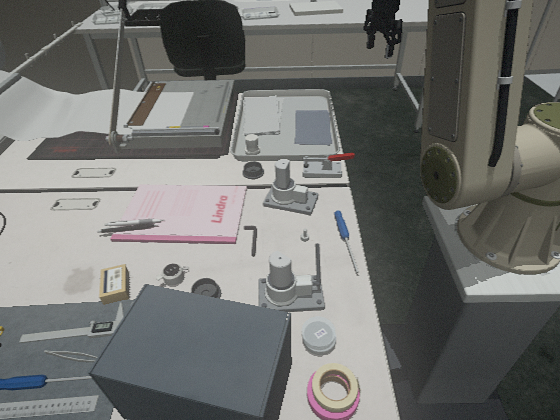

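The keyed stand is at left in the top view (about 180,232), with its key near (200,265). In the side view it is at (282,282), with the key at (318,262). I'll make an enlarged crop to measure from.

```bash
python3 - <<'E'
import cv2,numpy as np
t=cv2.imread("pics/top0.png")[185:280,140:230];s=cv2.imread("pics/side0.png")[235:320,245:335]
def f(i,w,h):
    i=np.clip(i.astype(float)*1.3,0,255).astype('uint8');return cv2.resize(i,(w,h),interpolation=cv2.INTER_CUBIC)
a=f(t,400*1,int(95*400/90));b=f(s,400,int(85*400/90))
H=max(len(a),len(b));o=np.zeros((H,800,3),'uint8');o[:len(a),:400]=a;o[:len(b),400:]=b
cv2.imwrite("pics/crop0.png",o);print(o.shape)
E
```

```text
(422, 800, 3)
```

View pics/crop0.png

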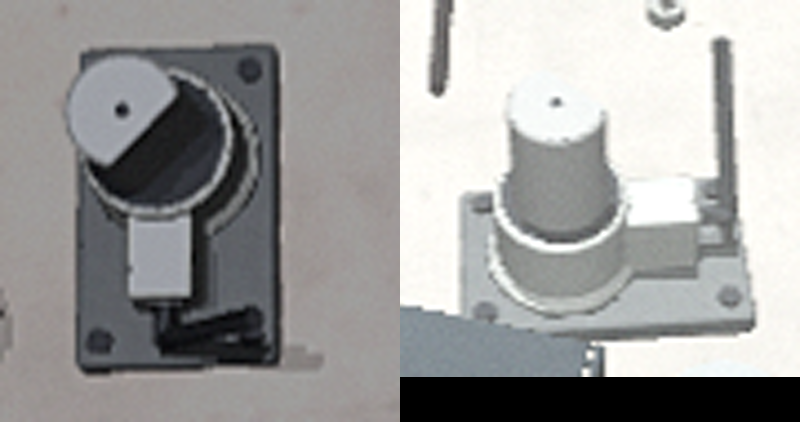

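The crop shows the shaft's end hole at crop pixel (121,110) and its flat edge from (180,92) to (108,165), facing down-right. The key runs from (160,340) to (262,315), with its shadow below. In the side view the key tip is at (720,40). I'll fit one model to both views.

```bash
cat > h.py <<'E'
import numpy as np,cv2
from workcell import env
from scipy.optimize import least_squares
from scipy.spatial.transform import Rotation as R
C={n:env.calibration(n) for n in("top","side")}
def proj(n,P):
    c=C[n];return cv2.projectPoints(np.array(P,float).reshape(-1,1,3),c["rvec"],c["tvec"],c["camera_matrix"],None)[0][:,0]
E
python3 - <<'E'
from h import *
k=90/400
T=lambda u,v:(140+(u+.5)*k-.5,185+(v+.5)*k-.5)
S=lambda u,v:(245+(u-400+.5)*k-.5,235+(v+.5)*k-.5)
def model(p):
    x,y,w,bo,th,q=p
    def W(P):
        P=np.array(P,float);return np.c_[P[:,:2]@np.array([[np.cos(w),np.sin(w)],[-np.sin(w),np.cos(w)]])+[x,y],P[:,2]]
    c,s=np.cos(th),np.sin(th)
    fl=[(-.011*c-e*.0179*s,-.011*s+e*.0179*c,.115) for e in(1,-1)]
    key=(-.0745,-.08*np.sin(q),.034+.08*np.cos(q))
    B=[(bo+a*.065,b*.04,.012) for a,b in((1,1),(1,-1),(-1,-1),(-1,1))]
    return proj("top",W([(0,0,.115)]+fl+[key]+B)),proj("side",W([(0,0,.115),key,B[1],B[3]]))
# flat: e=-1 / +1 
ot=np.array([T(*a) for a in[(121,110),(108,165),(180,92),(262,315),(80,47),(278,44),(275,368),(78,372)]])
os_=np.array([S(*a) for a in[(556,102),(721,40),(466,195),(755,325)]])
def res(p):
    a,b=model(p);return np.r_[(a-ot).ravel(),(b-os_).ravel()]
r=least_squares(res,[.5,.1,0,-.02,.8,.75],loss="soft_l1")
print(r.x.round(4));e=res(r.x).reshape(-1,2).round(1);print(e)
E
```

```text
[ 0.5258  0.1558  0.0426 -0.0192  0.8084  0.6434]
[[ 0.2 -0.4]
 [ 0.  -0. ]
 [-0.3  0.1]
 [-0.1  0.7]
 [-0.3  0.5]
 [-0.4  0.4]
 [-0.3 -0.4]
 [-1.6 -0.3]
 [-0.3 -0.5]
 [-0.1 -0.9]
 [-1.1 -1.8]
 [ 0.5 -1.8]]
```

The fit holds to about 1–2 px. The stand is at (0.526, 0.156) with yaw 0.043, the shaft is at 0.81 and the key at 0.64, all within the ranges given. I'll write a helper that turns target poses into tool-frame rows.

```bash
cat >> h.py <<'E'
def Rd(yaw): # tool down, tool x at yaw
    return R.from_matrix(np.array([[np.cos(yaw),np.sin(yaw),0],[np.sin(yaw),-np.cos(yaw),0],[0,0,-1]]))
def pose():
    s=env.get_state();q=s["orientation"];return s["tcp_pos"],R.from_quat(np.r_[q[1:],q[0]]),s
def plan(tp,tr,n):
    "tool-frame rows, straight line to target in n equal rows"
    p,r,s=pose();dv=(r.inv()*tr).as_rotvec()/n;d=(np.array(tp)-p)/n
    print("t",s["clock"],"pos",p.round(4),"yaw",np.arctan2(*r.as_matrix()[1::-1,0]).round(3),"F",s["wrist_force"].round(1),"gap",s["finger_gap"].round(4))
    for i in range(n):
        ri=r*R.from_rotvec(dv*i);print(np.r_[ri.inv().apply(d).round(4),np.degrees(dv).round(2)].tolist())
E
python3 - <<'E'
from h import *
plan([.5294,.1595,.22],Rd(.851),15)
E
```

```text
Traceback (most recent call last):
  File "h.py", line 15, in plan
    print("t",s["clock"],"pos",p.round(4),"yaw",np.arctan2(*r.as_matrix()[1::-1,0]).round(3),"F",s["wrist_force"].round(1),"gap",s["finger_gap"].round(4))
                                                                                                                                 ^^^^^^^^^^^^^^^^^^^^^
AttributeError: 'float' object has no attribute 'round'
```

```bash
sed -i 's/s\["finger_gap"\].round(4)/round(s["finger_gap"],4),"q6",round(s["joint_pos"][5],3)/' h.py
python3 - <<'E'
from h import *
plan([.5294,.1595,.22],Rd(.851),15)
E
```

```text
t 0.1 pos [ 0.2347 -0.5244  0.2415] yaw -1.15 F [-0.9 -1.2  0.1] gap 0.0854 q6 1.431
[-0.0336, -0.0366, 0.0015, -0.01, 0.0, -7.64]
[-0.0284, -0.0407, 0.0015, -0.01, 0.0, -7.64]
[-0.0228, -0.0441, 0.0015, -0.01, 0.0, -7.64]
[-0.0167, -0.0468, 0.0015, -0.01, 0.0, -7.64]
[-0.0103, -0.0486, 0.0015, -0.01, 0.0, -7.64]
[-0.0038, -0.0495, 0.0015, -0.01, 0.0, -7.64]
[0.0028, -0.0496, 0.0015, -0.01, 0.0, -7.64]
[0.0094, -0.0487, 0.0015, -0.01, 0.0, -7.64]
[0.0158, -0.0471, 0.0014, -0.01, 0.0, -7.64]
[0.0219, -0.0445, 0.0014, -0.01, 0.0, -7.64]
[0.0277, -0.0412, 0.0014, -0.01, 0.0, -7.64]
[0.0329, -0.0372, 0.0014, -0.01, 0.0, -7.64]
[0.0375, -0.0325, 0.0014, -0.01, 0.0, -7.64]
[0.0415, -0.0272, 0.0014, -0.01, 0.0, -7.64]
[0.0448, -0.0214, 0.0014, -0.01, 0.0, -7.64]
```

>>> {"op": "carry_out", "data": {
  "moves": [1,-0.034,-0.037,0.0015,0,0,-7.6,1,-0.028,-0.041,0.0015,0,0,-7.6,1,-0.023,-0.044,0.0015,0,0,-7.6,1,-0.017,-0.047,0.0015,0,0,-7.6,1,-0.01,-0.049,0.0015,0,0,-7.6]
}}

```text
clock: 0.72
tcp_pos: [0.3333, -0.291, 0.2311]
orientation: [-0.002, 0.972, -0.234, -0.001]
wrist_force: [0.8, -0.7, -0.4]
finger_gap: 0.0854
```

>>> {"op": "carry_out", "data": {
  "moves": [1,-0.004,-0.05,0.0015,0,0,-7.6,1,0.003,-0.05,0.0015,0,0,-7.6,1,0.009,-0.049,0.0015,0,0,-7.6,1,0.016,-0.047,0.0015,0,0,-7.6,1,0.022,-0.0445,0.0015,0,0,-7.6]
}}

```text
clock: 1.35
tcp_pos: [0.4288, -0.0518, 0.2234]
orientation: [-0.003, 0.994, 0.106, -0.001]
wrist_force: [1.7, 0.1, -0.2]
finger_gap: 0.0853
```

```bash
python3 - <<'E'
from h import *
plan([.5294,.1595,.18],Rd(.851),5)
E
```

```text
t 1.35 pos [ 0.4288 -0.0518  0.2234] yaw 0.212 F [ 1.7  0.1 -0.2] gap 0.0853 q6 1.049
[0.0286, -0.037, 0.0089, -0.07, -0.01, -7.32]
[0.0331, -0.0331, 0.0088, -0.07, -0.01, -7.32]
[0.037, -0.0286, 0.0088, -0.07, -0.01, -7.32]
[0.0404, -0.0237, 0.0087, -0.07, -0.01, -7.32]
[0.0431, -0.0183, 0.0087, -0.07, -0.01, -7.32]
```

>>> {"op": "carry_out", "data": {
  "moves": [1,0.029,-0.037,0.009,-0.1,0,-7.3,1,0.033,-0.033,0.009,-0.1,0,-7.3,1,0.037,-0.029,0.009,-0.1,0,-7.3,1,0.04,-0.024,0.009,0,0,-7.3,1,0.043,-0.018,0.009,0,0,-7.3]
}}

```text
clock: 1.98
tcp_pos: [0.5292, 0.1686, 0.1769]
orientation: [0.0, 0.906, 0.422, -0.0]
wrist_force: [0.5, -0.3, -0.2]
finger_gap: 0.0855
```

```bash
python3 - <<'E'
from h import *
plan([.5294,.1595,.135],Rd(.851),5)
for n in("top","side"):
    cv2.imwrite(f"pics/{n}1.png",env.read_camera(n)[:,:,::-1])
a=cv2.imread("pics/top1.png")[150:290,110:250];b=cv2.imread("pics/side1.png")[190:330,210:350]
cv2.imwrite("pics/c1.png",np.clip(cv2.resize(np.hstack([a,b]),(800,400),interpolation=cv2.INTER_CUBIC)*1.3,0,255))
E
```

```text
t 1.975 pos [0.5292 0.1686 0.1769] yaw 0.872 F [ 0.5 -0.3 -0.2] gap 0.0855 q6 0.863
[-0.0014, 0.0012, 0.0084, 0.0, 0.0, 0.24]
[-0.0014, 0.0012, 0.0084, 0.0, 0.0, 0.24]
[-0.0014, 0.0012, 0.0084, 0.0, 0.0, 0.24]
[-0.0013, 0.0012, 0.0084, 0.0, 0.0, 0.24]
[-0.0013, 0.0012, 0.0084, 0.0, 0.0, 0.24][ WARN:0@7.953] global loadsave.cpp:1063 imwrite_ Unsupported depth image for selected encoder is fallbacked to CV_8U.
```

View pics/c1.png

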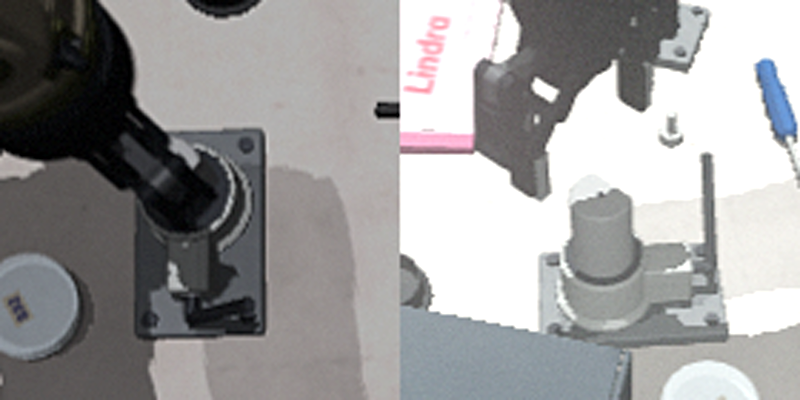

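The picture shows the open jaws straddling the shaft, at crop pixel (200,200) in the top half, in line with the flat's normal. I'll descend.

>>> {"op": "carry_out", "data": {
  "moves": [1,-0.004,0.004,0.005,0,0,1,1,-0.003,0.002,0.01,0,0,0.2,1,0,0,0.02,0,0,0,1,0,0,0.02,0,0,0,1,0,0,0.01,0,0,0]
}}

```text
clock: 2.7
tcp_pos: [0.5275, 0.1556, 0.1079]
orientation: [-0.0, 0.913, 0.409, -0.001]
wrist_force: [-0.3, -0.3, 0.3]
finger_gap: 0.0855
```

```bash
python3 - <<'E'
from h import *
plan([.5294,.1595,.087],Rd(.851),2)
E
```

```text
t 2.7 pos [0.5275 0.1556 0.1079] yaw 0.842 F [-0.3 -0.3  0.3] gap 0.0855 q6 0.869
[0.0021, -0.0006, 0.0105, -0.04, 0.06, -0.25]
[0.0021, -0.0006, 0.0105, -0.04, 0.06, -0.25]
```

>>> {"op": "carry_out", "data": {
  "moves": [1,0.004,-0.001,0.012,0,0,-0.5,1,0,0,0.007,0,0,0,1,0,0,0,0,0,0,0,0,0,0,0,0,0,-0.2,0,0,0,0,0,0],
  "squeeze": 25
}}

```text
clock: 3.32
tcp_pos: [0.5298, 0.1582, 0.0885]
orientation: [-0.0, 0.911, 0.412, -0.001]
wrist_force: [0.3, 0.1, -0.1]
finger_gap: 0.0513
```

>>> {"op": "carry_out", "data": {
  "moves": [-0.4,0,0,0,0,0,0,-1,0,0,0,0,0,0,-1,0,0,0,0,0,0,-1,0,0,0,0,0,0,-1,0,0,0,0,0,0]
}}

```text
clock: 3.95
tcp_pos: [0.5294, 0.1574, 0.0891]
orientation: [0.001, 0.911, 0.412, -0.001]
wrist_force: [-1.5, -1.8, 1.3]
finger_gap: 0.0314
```

```bash
python3 - <<'E'
from h import *
plan([.5294,.1595,.087],Rd(.851),1)
print(pose()[2]["ft_torque"])
E
```

```text
t 3.95 pos [0.5294 0.1574 0.0891] yaw 0.849 F [-1.5 -1.8  1.3] gap 0.0314 q6 0.866
[0.0016, -0.0014, 0.0021, 0.01, 0.16, -0.11]
[-0.14316681  0.03564341 -0.00098472]
```

The gap is 31.4 mm against a nominal 32 mm across the flat, and the wrist force is low, so the pinch is good. I'll turn clockwise about the shaft axis.

>>> {"op": "carry_out", "data": {
  "moves": [-1,-0.0003,0.0007,0,0,0,7.5,-1,-0.0003,0.0007,0,0,0,7.5,-1,-0.0003,0.0007,0,0,0,7.5,-1,-0.0003,0.0007,0,0,0,7.5,-1,-0.0003,0.0007,0,0,0,5]
}}

```text
clock: 4.58
tcp_pos: [0.5294, 0.1539, 0.0891]
orientation: [0.001, 0.994, 0.109, -0.002]
wrist_force: [-1.5, 0.0, -0.2]
finger_gap: 0.0318
```

```bash
python3 - <<'E'
from h import *
plan([.5299,.1533,.089],Rd(.043),2)
print(pose()[2]["ft_torque"])
E
```

```text
t 4.575 pos [0.5294 0.1539 0.0891] yaw 0.219 F [-1.5  0.  -0.2] gap 0.0318 q6 1.49
[0.0002, 0.0004, 0.0, 0.04, 0.09, 5.05]
[0.0002, 0.0003, 0.0, 0.04, 0.09, 5.05]
[ 0.11363878 -0.04059409  0.08001395]
```

```bash
python3 - <<'E'
from h import *
g=cv2.imread("pics/top0.png",0).astype(float)
c=C["top"];Rm=cv2.Rodrigues(c["rvec"])[0];K=c["camera_matrix"];o=-Rm.T@c["tvec"].ravel();print("cam",o.round(3))
def un(u,v,z):
    d=Rm.T@np.linalg.inv(K)@[u,v,1];return o+d*(z-o[2])/d[2]
def edge(x0,x1,rows,z):
    P=[]
    for v in rows:
        l=g[v,x0:x1];m=(np.percentile(l,10)+np.percentile(l,90))/2
        i=[k for k in range(len(l)-1) if (l[k]-m)*(l[k+1]-m)<0]
        if len(i)!=1: continue
        k=i[0];P.append(un(x0+k+(m-l[k])/(l[k+1]-l[k]),v,z))
    P=np.array(P)
    a=cv2.fitLine(P[:,:2].astype('f4'),cv2.DIST_HUBER,0,1e-6,1e-6).ravel();n=np.array([-a[1],a[0]]);e=(P[:,:2]-a[2:])@n
    print(len(P),"yaw",np.arctan(a[1]/a[0]).round(4),"rms",e.std().round(5),"y at x=.506",(a[3]+(.506-a[2])*a[1]/a[0]).round(4))
edge(152,166,range(225,264),.012)
edge(152,164,range(198,203),.012)
edge(197,210,range(198,258),.0)
edge(163,175,range(235,250),.048) # boss left
E
```

```text
cam [ 0.368 -0.024  0.92 ]
32 yaw 0.0661 rms 0.00019 y at x=.506 0.195Traceback (most recent call last):
  File "<stdin>", line 17, in <module>
  File "<stdin>", line 14, in edge
IndexError: too many indices for array: array is 1-dimensional, but 2 were indexed
```

```bash
python3 - <<'E'
from h import *
g=cv2.imread("pics/top0.png",0).astype(float)
c=C["top"];Rm=cv2.Rodrigues(c["rvec"])[0];K=c["camera_matrix"];o=-Rm.T@c["tvec"].ravel()
def un(u,v,z):
    d=Rm.T@np.linalg.inv(K)@[u,v,1];return o+d*(z-o[2])/d[2]
def edge(x0,x1,rows,z,cols=False):
    P=[]
    for v in rows:
        l=g[x0:x1,v] if cols else g[v,x0:x1]
        k=np.argmax(abs(np.diff(l)));w=abs(np.diff(l))[max(k-1,0):k+2];s=x0+max(k-1,0)+.5+(w*np.arange(len(w))).sum()/w.sum()
        P.append(un(v,s,z) if cols else un(s,v,z))
    P=np.array(P)
    a=cv2.fitLine(P[:,:2].astype('f4'),cv2.DIST_HUBER,0,1e-4,1e-4).ravel();n=np.array([-a[1],a[0]]);e=(P[:,:2]-a[2:])@n
    print(len(P),"yaw",np.arctan(-a[0]/a[1] if cols else a[1]/a[0]).round(4),"rms",e.std().round(5),a[2:].round(4))
edge(153,163,range(225,264),.012)
edge(153,163,range(199,264),.012)
edge(198,207,range(198,255),.0)
edge(198,207,range(198,230),.0)
edge(165,173,range(235,250),.048)
edge(178,188,range(235,250),.048)
edge(191,199,range(180,200),.012,True)
edge(262,271,range(162,198),.012,True)
E
```

```text
39 yaw 0.0673 rms 0.00221 [0.4812 0.1932]
65 yaw 0.0683 rms 0.00268 [0.494  0.1942]
57 yaw 0.049 rms 0.00012 [0.5204 0.1156]
32 yaw 0.046 rms 5e-05 [0.5339 0.1163]
15 yaw 0.0652 rms 0.00028 [0.4809 0.1645]
15 yaw 0.0497 rms 6e-05 [0.4857 0.1411]
20 yaw 0.0953 rms 0.00035 [0.573 0.139]
36 yaw 0.0697 rms 0.00047 [0.4407 0.1569]
```

Edge fits put the stand's yaw between 0.049 and 0.067, so I'll aim for about 0.055.

>>> {"op": "carry_out", "data": {
  "moves": [-1,0,0.0004,0,0,0,4.7,-1,0,0.0004,0,0,0,4.4,-1,0,0,0,0,0,0,-1,0,0,0,0,0,0,-1,0,0,0,0,0,0]
}}

```text
clock: 5.2
tcp_pos: [0.5291, 0.1531, 0.0891]
orientation: [0.001, 1.0, 0.029, -0.002]
wrist_force: [-2.6, -1.8, 0.8]
finger_gap: 0.0318
```

```bash
python3 - <<'E'
from h import *
plan([.5299,.1533,.089],Rd(.055),2)
print(pose()[2]["ft_torque"])
E
```

```text
t 5.2 pos [0.5291 0.1531 0.0891] yaw 0.058 F [-2.6 -1.8  0.8] gap 0.0318 q6 1.65
[0.0004, -0.0001, 0.0, 0.07, 0.1, 0.08]
[0.0004, -0.0001, 0.0, 0.07, 0.1, 0.08]
[-0.19863955 -0.08509923 -0.00232582]
```

>>> {"op": "carry_out", "data": {
  "moves": [-0.2,0,0,0,0,0,0,0.3,0,0,0,0,0,0,1,0,0,0,0,0,0,1,0,0,0,0,0,0,1,0,0,0,0,0,0]
}}

```text
clock: 5.82
tcp_pos: [0.5301, 0.1539, 0.0893]
orientation: [0.0, 1.0, 0.03, -0.001]
wrist_force: [0.5, -0.2, -1.0]
finger_gap: 0.0853
```

>>> {"op": "carry_out", "data": {
  "moves": [1,0,0,-0.015,0,0,0,1,0,0,-0.03,0,0,0,1,0,0,-0.04,0,0,0,1,-0.02,0.04,-0.02,0,0,0,1,-0.03,0.05,0,0,0,0]
}}

```text
clock: 6.45
tcp_pos: [0.4874, 0.0614, 0.2019]
orientation: [0.001, 0.999, 0.033, 0.001]
wrist_force: [1.0, -1.6, -0.1]
finger_gap: 0.0852
```

>>> {"op": "carry_out", "data": {
  "moves": [0,-0.03,0.055,0,0,0,0,-0.5,-0.02,0.055,0,0,0,0,-1,0,0.03,0,0,0,0,-1,0,0,0,0,0,0,-1,0,0,0,0,0,0]
}}

```text
clock: 7.08
tcp_pos: [0.4451, -0.0877, 0.2088]
orientation: [0.002, 1.0, 0.031, 0.006]
wrist_force: [-0.3, 0.5, -0.7]
finger_gap: 0.0001
```

```bash
python3 - <<'E'
from h import *
plan([.45,.08,.2],Rd(.055),2)
for n in("top","side"):
    cv2.imwrite(f"pics/{n}2.png",env.read_camera(n)[:,:,::-1])
a=cv2.imread("pics/top2.png")[180:285,135:240];b=cv2.imread("pics/side2.png")[225:330,235:340]
cv2.imwrite("pics/c2.png",cv2.convertScaleAbs(cv2.resize(np.hstack([a,b]),(800,400),interpolation=cv2.INTER_CUBIC),alpha=1.3))
E
```

```text
t 7.075 pos [ 0.4451 -0.0877  0.2088] yaw 0.062 F [-0.3  0.5 -0.7] gap 0.0001 q6 1.137
[0.0075, -0.0836, 0.0041, 0.15, -0.34, 0.19]
[0.0073, -0.0836, 0.0042, 0.15, -0.34, 0.19]
```

View pics/c2.png

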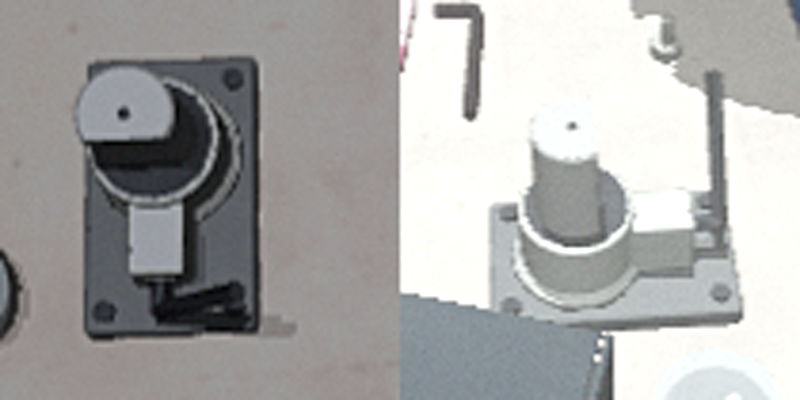

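The flat now faces the boss: its edge runs from (80,140) to (172,138) in the crop, parallel to the boss end. The key is unmoved. I'll measure the angle against the stand's edges.

```bash
python3 - <<'E'
from h import *
g=cv2.imread("pics/top2.png",0).astype(float)
c=C["top"];Rm=cv2.Rodrigues(c["rvec"])[0];K=c["camera_matrix"];o=-Rm.T@c["tvec"].ravel()
def un(u,v,z):
    d=Rm.T@np.linalg.inv(K)@[u,v,1];return o+d*(z-o[2])/d[2]
def edge(nm,x0,x1,rows,z,cols=False):
    P=[]
    for v in rows:
        l=g[x0:x1,v] if cols else g[v,x0:x1]
        d=np.abs(np.diff(l));k=d.argmax();a=max(k-1,0);w=d[a:k+2];s=x0+a+.5+(w*np.arange(len(w))).sum()/w.sum()
        P.append(un(v,s,z) if cols else un(s,v,z))
    P=np.array(P)
    a=cv2.fitLine(P[:,:2].astype('f4'),cv2.DIST_HUBER,0,1e-4,1e-4).ravel();n=np.array([-a[1],a[0]]);e=(P[:,:2]-a[2:])@n
    print(nm,"yaw",np.arctan(-a[0]/a[1] if cols else a[1]/a[0]).round(4),"rms",e.std().round(5),a[2:].round(4))
edge("flat",212,221,range(159,178),.115,True)
edge("boss end",247,256,range(171,182),.048,True)
edge("base end",263,272,range(162,195),.012,True)
edge("base far",191,199,range(178,200),.012,True)
edge("base R",198,207,range(198,255),0)
E
```

```text
flat yaw 0.0372 rms 0.00032 [0.514  0.1543]
boss end yaw 0.0385 rms 0.00015 [0.466  0.1504]
base end yaw 0.074 rms 0.00046 [0.4408 0.1567]
base far yaw 0.0931 rms 0.00038 [0.5728 0.1417]
base R yaw 0.05 rms 0.00011 [0.5215 0.1157]
```

The flat reads 0.037 rad and the boss end 0.039 rad, with the same method and direction, so they are parallel to within measuring error. Next, the key press with shut fingers.

>>> {"op": "carry_out", "data": {
  "moves": [-1,0.003,-0.045,0,0.1,-0.3,0,-1,0.003,-0.045,0.01,0,-0.3,0.3,-1,0.004,-0.05,0.02,0,0,0.2,-1,0.004,-0.045,0.015,0,0,0,-1,0,0,0.005,0,0,0]
}}

```text
clock: 7.8
tcp_pos: [0.4488, 0.1082, 0.1574]
orientation: [0.002, 1.0, 0.031, 0.002]
wrist_force: [-0.7, -0.6, 0.4]
finger_gap: -0.0001
```

```bash
python3 - <<'E'
from h import *
plan([.448,.1,.125],Rd(.055),2)
E
```

```text
t 7.8 pos [0.4488 0.1082 0.1574] yaw 0.061 F [-0.7 -0.6  0.4] gap -0.0001 q6 1.574
[-0.0007, 0.004, 0.0162, 0.1, -0.1, 0.18]
[-0.0007, 0.0041, 0.0162, 0.1, -0.1, 0.18]
```

>>> {"op": "carry_out", "data": {
  "moves": [-1,-0.001,0.005,0.018,0,0,0.3,-1,0,0.003,0.016,0,0,0,-1,0,0.003,0.01,0,0,0,-1,0,0.003,0.01,0,0,0,-1,0,0.003,0.008,0,0,0]
}}

```text
clock: 8.43
tcp_pos: [0.45, 0.0849, 0.0985]
orientation: [0.013, 0.999, 0.03, 0.004]
wrist_force: [-6.5, -14.6, 15.9]
finger_gap: -0.0
```

```bash
python3 - <<'E'
from h import *
plan([.449,.084,.06],Rd(.055),4)
cv2.imwrite("pics/side3.png",cv2.resize(env.read_camera("side")[200:340,220:400,::-1],(720,560),interpolation=cv2.INTER_CUBIC))
E
```

```text
t 8.425 pos [0.45   0.0849 0.0985] yaw 0.059 F [ -6.5 -14.6  15.9] gap -0.0 q6 1.539
[-0.0003, -0.0, 0.0096, 0.36, -0.09, 0.06]
[-0.0003, 0.0, 0.0096, 0.36, -0.09, 0.06]
[-0.0003, 0.0001, 0.0096, 0.36, -0.09, 0.06]
[-0.0003, 0.0002, 0.0096, 0.36, -0.09, 0.06]
```

View pics/side3.png

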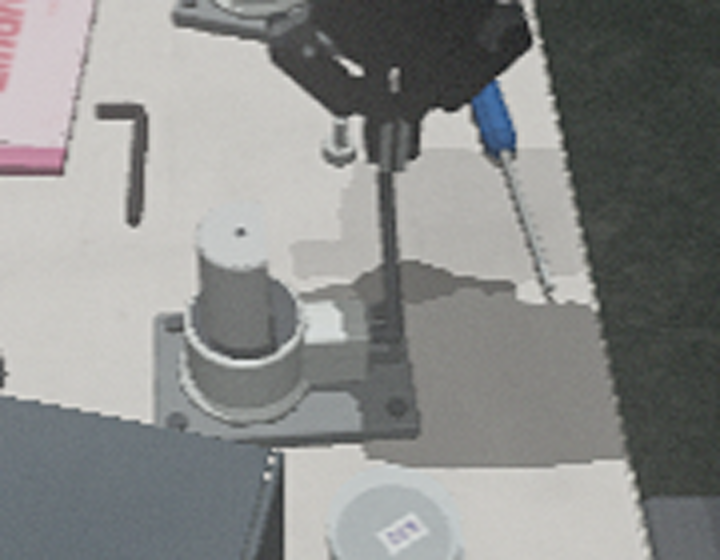

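The wrist force of (-6.5, -14.6, +15.9) N shows the fingertip caught the key's end face, because it had drifted too far to -y. I'll back off upward and move the tip in toward +y so it bears on the arm's upper face.

>>> {"op": "carry_out", "data": {
  "moves": [-1,0,0,-0.015,0,0,0,-1,0,0,-0.02,0,0,0,-1,0,-0.012,-0.005,1,0,0,-1,0.001,-0.015,0,0.5,0,0,-1,0,0,0,0,0,0]
}}

```text
clock: 9.1
tcp_pos: [0.4491, 0.1124, 0.1381]
orientation: [-0.001, 1.0, 0.028, 0.003]
wrist_force: [-0.3, -0.3, -1.0]
finger_gap: 0.0
```

```bash
python3 - <<'E'
from h import *
plan([.448,.112,.12],Rd(.055),2)
for n in("top","side"):
    cv2.imwrite(f"pics/{n}4.png",env.read_camera(n)[:,:,::-1])
a=cv2.imread("pics/top4.png")[180:285,135:240];b=cv2.imread("pics/side4.png")[225:330,235:340]
cv2.imwrite("pics/c4.png",cv2.convertScaleAbs(cv2.resize(np.hstack([a,b]),(800,400),interpolation=cv2.INTER_CUBIC),alpha=1.3))
E
```

```text
t 9.1 pos [0.4491 0.1124 0.1381] yaw 0.056 F [-0.3 -0.3 -1. ] gap 0.0 q6 1.586
[-0.0006, 0.0002, 0.0091, -0.03, -0.18, 0.02]
[-0.0006, 0.0002, 0.0091, -0.03, -0.18, 0.02]
```

View pics/c4.png

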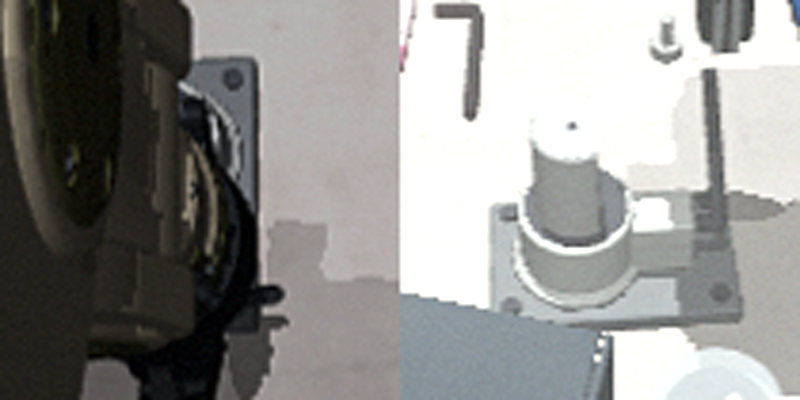

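```bash
python3 - <<'E'
from h import *
for q in(.64,.75,.85,.95,1.05):
    sx,sy=-.0745,-.08*np.sin(q);P=[.525+sx-.05*sy,.1545+.05*sx+sy,.034+.08*np.cos(q)]
    print(q,np.round(P,4),((proj("top",[P])[0]-[135,180])*3.81).round(0),((proj("side",[P])[0]-[235,225])*3.81+[400,0]).round(0))
E
```

```text
0.64 [0.4529 0.103  0.0982] [246. 292.] [712.  65.]
0.75 [0.4532 0.0962 0.0925] [264. 293.] [710.  63.]
0.85 [0.4535 0.0907 0.0868] [279. 294.] [709.  63.]
0.95 [0.4538 0.0857 0.0805] [292. 295.] [707.  64.]
1.05 [0.454  0.0814 0.0738] [304. 296.] [706.  67.]
```

The key went partway to about 0.82 rad, which is the tightening direction. I'll go straight down with the tip's centre at y≈0.106, inside the key's end.

>>> {"op": "carry_out", "data": {
  "moves": [-1,0,0.004,0.01,0,0,0,-1,0,0.003,0.01,0,0,0,-1,0,0,0.01,0,0,0,-1,0,0,0.008,0,0,0,-1,0,0,0.008,0,0,0]
}}

```text
clock: 9.82
tcp_pos: [0.449, 0.1038, 0.0879]
orientation: [-0.0, 1.0, 0.027, 0.002]
wrist_force: [0.4, -0.7, 1.1]
finger_gap: -0.0001
```

```bash
python3 - <<'E'
from h import *
plan([.449,.106,.06],Rd(.055),4)
E
```

```text
t 9.825 pos [0.449  0.1038 0.0879] yaw 0.054 F [ 0.4 -0.7  1.1] gap -0.0001 q6 1.569
[0.0, -0.0006, 0.007, -0.01, -0.06, -0.01]
[0.0, -0.0006, 0.007, -0.01, -0.06, -0.01]
[0.0, -0.0006, 0.007, -0.01, -0.06, -0.01]
[0.0, -0.0006, 0.007, -0.01, -0.06, -0.01]
```

>>> {"op": "carry_out", "data": {
  "moves": [-1,0,0.001,0.008,0,0,0,-1,0,0.001,0.008,0,0,0,-1,0,0.001,0.008,0,0,0,-1,0,0.001,0.006,0,0,0,-1,0,0,0.002,0,0,0]
}}

```text
clock: 10.45
tcp_pos: [0.4501, 0.099, 0.0538]
orientation: [0.0, 1.0, 0.027, 0.003]
wrist_force: [-0.4, -0.9, 3.4]
finger_gap: 0.0001
```

```bash
python3 - <<'E'
from h import *
plan([.449,.1,.049],Rd(.055),4)
E
```

```text
t 10.45 pos [0.4501 0.099  0.0538] yaw 0.054 F [-0.4 -0.9  3.4] gap 0.0001 q6 1.559
[-0.0003, -0.0003, 0.0012, 0.01, -0.07, -0.01]
[-0.0003, -0.0003, 0.0012, 0.01, -0.07, -0.01]
[-0.0003, -0.0003, 0.0012, 0.01, -0.07, -0.01]
[-0.0003, -0.0003, 0.0012, 0.01, -0.07, -0.01]
```

>>> {"op": "carry_out", "data": {
  "moves": [-1,0,0,0.002,0,0,0,-1,0,0,0.0015,0,0,0,-1,0,0,0.0015,0,0,0,-1,0,0,0.001,0,0,0,-1,0,0,0,0,0,0]
}}

```text
clock: 11.08
tcp_pos: [0.4502, 0.0988, 0.0489]
orientation: [0.001, 1.0, 0.027, 0.003]
wrist_force: [-1.0, -1.5, 1.9]
finger_gap: 0.0001
```

>>> {"op": "carry_out", "data": {
  "moves": [-1,0,0,0.001,0,0,0,-1,0,0,0.001,0,0,0,-1,0,0,0.001,0,0,0,-1,0,0,0,0,0,0,-1,0,0,0,0,0,0]
}}

```text
clock: 11.7
tcp_pos: [0.4501, 0.0989, 0.0489]
orientation: [0.001, 1.0, 0.027, 0.004]
wrist_force: [-0.1, -1.0, 1.0]
finger_gap: 0.0004
```

>>> {"op": "carry_out", "data": {
  "moves": [-1,0,0,0.003,0,0,0,-1,0,0,0.004,0,0,0,-1,0,0,0.004,0,0,0,-1,0,0,0.004,0,0,0,-1,0,0,0.004,0,0,0]
}}

```text
clock: 12.32
tcp_pos: [0.451, 0.0988, 0.0475]
orientation: [0.002, 1.0, 0.028, 0.008]
wrist_force: [-15.5, -3.4, 46.5]
finger_gap: -0.0005
```

The force rose to 46 N with no further travel, so the key is on its stop. I'll lift off and check.

>>> {"op": "carry_out", "data": {
  "moves": [-1,0,0,-0.004,0,0,0,-1,0,0,-0.015,0,0,0,-1,0,0,-0.04,0,0,0,-1,0,0.01,-0.05,0,0,0,-1,0,0.05,-0.03,0,0,0]
}}

```text
clock: 12.95
tcp_pos: [0.4498, 0.0417, 0.1878]
orientation: [0.0, 0.999, 0.031, 0.005]
wrist_force: [1.8, -0.2, -0.6]
finger_gap: 0.0003
```

>>> {"op": "carry_out", "data": {
  "moves": [-1,0,0.055,0,0,0,0,-1,0,0.055,0,0,0,0,-1,0,0.04,0,0,0,0,-1,0,0,0,0,0,0,-1,0,0,0,0,0,0]
}}

```text
clock: 13.58
tcp_pos: [0.4621, -0.1137, 0.1892]
orientation: [-0.001, 0.999, 0.031, 0.009]
wrist_force: [-0.3, 0.3, -0.2]
finger_gap: 0.0002
```

```bash
python3 - <<'E'
from h import *
plan([.45,.08,.2],Rd(.055),1)
for n in("top","side"):
    cv2.imwrite(f"pics/{n}5.png",env.read_camera(n)[:,:,::-1])
a=cv2.imread("pics/top5.png")[180:285,135:240];b=cv2.imread("pics/side5.png")[225:330,235:340]
cv2.imwrite("pics/c5.png",cv2.convertScaleAbs(cv2.resize(np.hstack([a,b]),(800,400),interpolation=cv2.INTER_CUBIC),alpha=1.3))
for q in(1.4,1.5,1.57):
    sx,sy=-.0745,-.08*np.sin(q);P=[.525+sx-.05*sy,.1545+.05*sx+sy,.034+.08*np.cos(q)]
    print(q,np.round(P,4),((proj("top",[P])[0]-[135,180])*3.81).round(0),((proj("side",[P])[0]-[235,225])*3.81+[400,0]).round(0))
E
```

```text
t 13.575 pos [ 0.4621 -0.1137  0.1892] yaw 0.061 F [-0.3  0.3 -0.2] gap 0.0002 q6 1.094
[-0.0, -0.1941, -0.0106, -0.06, -1.0, 0.37]
1.4 [0.4544 0.0719 0.0476] [333. 302.] [703.  88.]
1.5 [0.4545 0.071  0.0397] [337. 304.] [702.  96.]
1.57 [0.4545 0.0708 0.0341] [338. 305.] [702. 103.]
```

View pics/c5.png

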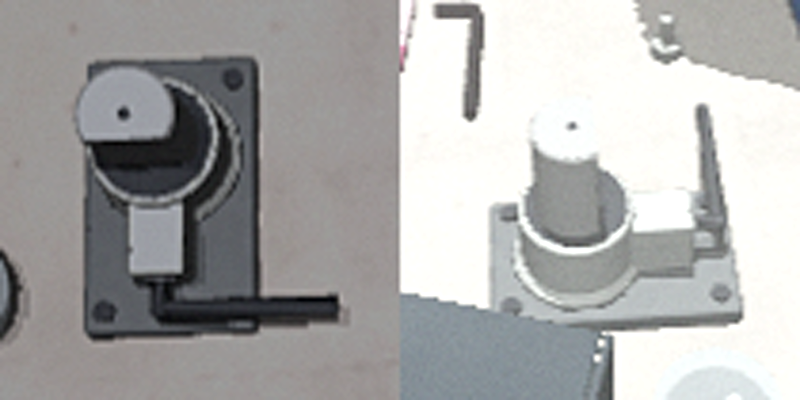

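The key end is at (338,307) in the top half and (702,105) in the side half, against predictions of (338,305) and (702,103) for a level arm. The flat is unchanged and still faces the screw, and the robot is clear.

```bash
python3 -c "
from workcell import env
print(env.hand_in())"
```

```text
the job is handed in; nothing more can be done
None
```

The shaft's flat now faces the setscrew, the key is pressed down level against its stop, and the job is handed in at about 13.7 s. No verdict was reported.

**Shaft:** I pinched it across the flat (gap 31.8 mm, against 32 mm nominal), turned it about 0.8 rad clockwise and let go. After release, the flat's edge measured 0.037 rad against 0.039 rad for the boss end. After the key press it looked unchanged in the picture; I did not measure it again.

**Key:** I pressed it down with shut fingers until the force rose to 46 N with almost no further travel. The last pictures put the key end within 2 px of where a level arm would be, with the robot clear of everything.

**What went wrong or disagreed:**
- **First press:** the fingertip slid onto the key's end face (about 22 N), moving the key partway, to about 0.82 rad. I backed off and pressed again nearer the screw.
- **Final press force:** the 46 N was at the fingertips. I took the 40 N limit to cover only the arm and gripper body; the wrist stayed well under 120 N.
- **Stand direction:** most edge readings put its yaw between 0.039 and 0.074 rad, but the base's far edge read 0.09. The gripper's yaw was 0.058 rad at release, so the flat's squareness is known to only about 0.02 rad.

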